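# Press a freshly glued rock chip onto its glass slide and hold the press lever in the green

### The arm

A 6-joint arm with a two-finger parallel gripper is mounted at the origin on a cart in front of the work surface, level with it; the furniture and walls round the work are solid. World frame = base frame: x ahead of the robot, y to its left, z up, the work surface at z = 0. Lengths are in mm, angles in rad, forces in N, time in s.
With the tool pointing down it reaches from about 350 to 775 mm from the base axis. Payload 7.3 kg.
Tool frame: the origin (TCP) lies on the centre line of the jaws, within the pads' length; the fingertips stand bot.tip_reach ahead of it and the grasp point (between the pads) lies 6 mm ahead of it (bot.tip_reach is the distance from the TCP to the fingertips, in mm); z points along the fingers, y is the direction in which the jaws open and shut (so a half turn about z gives the same grasp; the last joint's range is limited). The gripper opens to 92 mm and grips with 3 to 60 N. Pads are 19 mm wide; open, the fingers measure 130 mm over their backs; the gripper's body (75 mm by 190 mm) begins 47 mm behind the grasp point.
Start: joints at [-1.409, 0.342, 1.524, -0, 1.275, -0.146], TCP at [159.078, -500.337, 251.741] pointing down, gripper open.
Joint ranges: [-2.53, 2.53], [-0.77, 2.02], [0.04, 2.7], [-1, 4.14], [0.28, 2.66], [-3.11, 3.11]. Speed limits (rad/s): [2.57, 2.57, 3.14, 3.14, 3.14, 3.14].

### API

Orientations are given as [roll, pitch, yaw] about the fixed x, y, z axes, in that order (R = Rz(yaw) Ry(pitch) Rx(roll)).
In Python, from plant import bot gives the robot as it stands.
- The arm moves only by the tool step_arm, never from a script. Its argument "deltas" is a list of rows, each a list of 6 numbers: the shift along the tool's x, y, z in mm, then the turn, a rotation vector about the tool's x, y, z in rad. A call has 1 to 5 rows; each row is the pose to reach, as a shift and turn from the pose commanded when the call began, along the tool's axes at that moment; what a row does not reach only later rows make up. A row lasts 1/12 s, in which the tool goes at most 41.7 mm and 7.16 degrees, less where a joint would pass 70% of its speed; a pose out of reach is approached as far as the arm can. A call with a gripper value outside its range is refused whole. "fingers" is the finger opening in mm, from 0 to 91.8, set as the call begins (left out, the last holds). The fingers move at their own pace and stop on an object; the grip force is fixed at half the most. Time passes only in rows, so rows that repeat a pose let the fingers close. It gives the time, the measured TCP pose, the force and the opening at its end, in the units of the state.
- bot.get_obs(): the state, without advancing time (a new reading comes with each control period).
- bot.capture(name): name is "scene" or "top" or "wrist"; returns a dict with "color" (400x640x3 uint8, red, green, blue), "fx", "fy", "cx", "cy" (pixels), "k1" (the pictures are not rectified: a ray, as slopes to the right and down, at radius r is drawn at 1 + k1 r^2 times it, then the intrinsics apply), "R" (3x3) and "t" (3): a world point X has camera coordinates R X + t. Camera axes: x right, y down, z forward; pixel columns grow to the right and rows downward; lengths in mm; the calibration is good to about 2 mm. A picture is of the moment at which its call begins. There is no depth.
- bot.close_job(): hands the job in, once; it reports no verdict.
Trained networks look in a picture, given as the dict that the camera call returned (one of the last four; its "shot" number tells which), for a name from the list of things; names that differ only in an ending like _2 or _b are one class to them, and where a whole thing is asked for, a point or a joint stands for the part that bears it (a point fixed in the world has none). Each returns a list of dicts, best first, with "p" (0 to 1); they miss things now and then, are a little off and sometimes report something else, mostly with a low value. They report only what shows in the picture. A call takes as long as a camera call.
- bot.boxes_of(query, picture): "rect" ([centre column, centre row, width, height] in pixels, round what is visible of it).
The state is a dict: "time": time; "joint_positions": joint angles; "dq": joint speeds; "tau": joint torques, N m; "tool_pos": TCP position; "tcp_rot": TCP orientation; "contact_force": force on the tool from outside, world axes, zero at the start; "moment": the same for the moment, N m; "grip_width": finger opening in mm.
Only numpy, scipy, OpenCV 4.12 (cv2) and the standard library are available. Lean on these libraries where they do the work, as an engineer would, in place of code of your own. Each camera call takes 0.05 s, during which the arm holds its last target. There are 200 camera calls.

### The job

A rock chip has just been glued to a glass slide on the carriage of the small lever press. Push the carriage in by its black knob until it is fully home against the rear stop, so the chip lies under the ram; then bring the press lever down by its black grip until the pointer stands in the green band, never letting it reach the red, and keep it there while the adhesive grips, for at least 3 seconds. The lever springs back if let go, so finish still holding it in the green, with the carriage home; leave the wash bottle, the vial, the slide box and the tweezers where they are.

Things in the scene. Friction and masses are not known exactly. Their poses are not given: they have to be found in the camera images.
- press: dark grey press fixed to the bench: base x -135 to 115 mm, y -75 to 75; column at the back; head 70 x 76 mm, 98 to 203 mm high, the lever's hub standing out in front of it to x = -66 mm. Origin on the bench below the ram axis; x from its front to its column (the way the carriage goes), y left (the lever's side), z up. White scale on the right (to y = -102), facing front: green band, red zone above it.
- carriage_travel (a joint): travel of the aluminium carriage (120 x 68 mm, between two steel rails) along press +x, m: 0 = fully out towards the front, 0.080 = home against the rear stop. It takes about 2 N to move and stays where it is left.
- carriage_knob (a point): middle of the carriage's upright black round knob, 61 mm above the bench; 23 mm in diameter here, its top 16 mm higher, on a thin steel drawbar 28 mm above the bench. In the press frame it lies at x = -0.210 + joint carriage_travel, y = 0 (130 mm in front of the ram axis when home). Its axes are those of the press.
- carriage: the carriage with chip, slide and knob; origin on the bench below the chip's centre, axes those of the press.
- chip_top (a point): flat speckled brown-grey rock chip 38 x 24.5 x 8 mm lying on a glass slide 48 x 28 mm in the carriage's nest; this point is the centre of its upper face, 43.5 mm above the bench. The nest holds it and it travels with the carriage.
- lever_angle (a joint): angle of the press lever, rad: 0 = at rest, 0.55 above the horizontal; grows as the grip goes down; end stop 1.15; a spring returns it to 0. The ram goes down 30 mm per rad; its sprung foot meets the chip at 0.47. The pointer is in the green band from 0.64 to 0.82 (best 0.73); red begins at 0.95. At the grip the lever takes about 2 N at first, 7 N in the green.
- lever_axle (a point): the lever's axle, 155 mm above the bench, at x = -0.045, y = 0 in the press frame. The axle runs along press x. The pointer, opposite the lever arm, points to the right (-y) and rises over the scale as the grip goes down.
- grip_mid (a point): middle of the lever's black round grip: a bar 22 mm in diameter, 75 mm long, lying level along press x at every lever angle, 150 mm from the axle. In the press frame x = -0.090, y = 0.150 cos(0.55 - q), z = 0.155 + 0.150 sin(0.55 - q), q = joint lever_angle (z = 233 mm at rest, 128 mm at q = 0.73).
- press_lever: the whole lever: steel arm and black grip; origin on its axle. It must be held, or pressed down, by the robot at the end.
- foot: sprung foot of the ram with a black rubber pad 23 mm across under it; origin on the bench below the ram, with the lever at rest; the pad's underside is 57.5 mm above the bench when the lever is at rest. It presses on the chip with about 6 N as it meets it, and 18 N in the middle of the green.
- bottle: white wash bottle with a bent jet, 201 mm tall, 70 mm across, standing; origin at the centre of its underside. A bystander.
- vial: clear sample vial with a red cap, 34 mm across, 35 mm tall, standing; origin at the centre of its underside. A bystander.
- slides: closed wooden slide box 104 x 170 x 45 mm (x, y, z); origin at the centre of its underside. A bystander.
- forceps: steel tweezers, 122 mm long (along y), 9 mm high, lying; origin at the centre of the underside. A bystander.

How it is judged:
By the outcome, as a careful person would: the job done as asked, in the order asked, and still so for the second after the job is handed in, while the arm keeps its last pose, push and grip.
It also fails if it takes over 54 s, if anything falls off the work surface, if the arm or the gripper's body presses on something with over 40 N, if the wrist force passes 120 N, or if a joint passes its speed limit or range.

## Working session

There is one attempt and no reset: what is moved stays moved. The work goes in short steps, Python scripts to look and compute and a tool call to move; the robot and the scene stay as the last step left them, time stands still between calls to the robot, and variables do not carry over. Pictures are saved under pics/ and viewed, about 8 in all and at most 12, crops included, and the job is handed in when it is done.

Besides the shell and the picture viewer there is one more tool, called after "Call:" in YAML: its name, and indented under it one key for each argument. step_arm: Moves the arm, as the interface text tells. Its arguments: {"type":"object","properties":{"deltas":{"type":"array"},"fingers":{"type":"number"}},"required":["deltas"]}

```bash
mkdir -p pics; ls; python3 - <<'E'
from plant import bot
import cv2
o=bot.get_obs()
for k in('time','tool_pos','tcp_rot','contact_force','grip_width'):print(k,o[k])
print(bot.tip_reach)
for n in('scene','top'):
    c=bot.capture(n)
    cv2.imwrite(f'pics/{n}0.png',c['color'][:,:,::-1])
    print(n,c['fx'],c['fy'],c['cx'],c['cy'],c['k1'],c['R'],c['t'])
    for q in('press','carriage_knob','grip_mid','chip_top','press_lever','carriage','bottle','vial','slides','forceps','lever_axle'):
        print(q,[(d['rect'],round(d['p'],2)) for d in bot.boxes_of(q,c)[:2]])
E
```

```text
pics
time 0.0
tool_pos [ 159.03676411 -499.94319193  251.03958947]
tcp_rot [-3.14004800e+00 -2.57914448e-04  3.07804025e-01]
contact_force [0.45806055 0.51113306 0.76334387]
grip_width 92.05004425825919
25.0
scene 458.2067987725406 458.2067987725406 322.4811554537962 197.0022591821419 0.030270139238290254 [[-0.6564326  -0.75437904 -0.00291612]
 [-0.46324169  0.40614059 -0.7876909 ]
 [ 0.59540186 -0.51571512 -0.61606374]] [426.05271616 355.05320425 972.13437173]
press [([306.8, 207.8, 108.1, 110.4], 0.84)]
carriage_knob [([329.6, 239.7, 62.5, 35.8], 0.72)]
grip_mid [([296.7, 195.9, 57.6, 18.9], 0.86)]
chip_top [([328.2, 241.4, 59.5, 40.5], 0.96)]
press_lever [([297.8, 196.4, 54.8, 17.4], 0.72)]
carriage [([328.6, 238.0, 59.5, 38.6], 0.95)]
bottle [([363.7, 155.6, 22.2, 46.1], 0.92)]
vial [([417.1, 204.9, 19.1, 14.5], 0.57)]
slides [([247.8, 304.9, 70.6, 74.9], 0.91), ([330.3, 236.4, 56.8, 40.7], 0.29)]
forceps []
lever_axle [([294.3, 196.1, 51.2, 22.2], 0.56)]
top 448.56086007788144 448.56086007788144 320.44880288117605 200.1665037383115 -0.09299667652768101 [[-0.0123902  -0.99976687  0.0176831 ]
 [-0.98300234  0.00893903 -0.18337528]
 [ 0.18317446 -0.01965458 -0.98288393]] [  51.54824264  571.93052432 1461.47921944]
press []
carriage_knob [([313.1, 212.9, 24.3, 52.7], 0.77)]
grip_mid [([290.7, 194.6, 49.2, 31.1], 0.7), ([311.4, 212.6, 20.5, 47.8], 0.59)]
chip_top [([293.0, 196.8, 48.8, 29.4], 0.67), ([314.3, 211.9, 23.0, 45.1], 0.63)]
press_lever [([291.6, 196.9, 49.8, 26.2], 0.96), ([231.1, 223.4, 56.1, 46.2], 0.53)]
carriage [([311.1, 213.6, 17.2, 52.7], 0.72)]
bottle [([403.9, 153.2, 20.1, 36.5], 0.88)]
vial [([291.8, 195.9, 56.2, 28.1], 0.64), ([404.5, 228.4, 8.7, 9.6], 0.43)]
slides [([231.7, 223.7, 54.4, 48.4], 0.83), ([403.1, 149.6, 19.7, 43.7], 0.73)]
forceps []
lever_axle [([292.2, 195.4, 52.4, 24.2], 0.64), ([230.3, 223.2, 55.8, 45.7], 0.48)]
```

```bash
python3 - <<'E'
import cv2,numpy as np
a=cv2.imread('pics/scene0.png')[120:340,220:440]; b=cv2.imread('pics/top0.png')[130:270,200:430]
cv2.imwrite('pics/a1.png',cv2.resize(a,(600,600),interpolation=cv2.INTER_CUBIC))
cv2.imwrite('pics/b1.png',cv2.resize(b,(800,487),interpolation=cv2.INTER_CUBIC))
E
```

```text
(no output)
```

View pics/a1.png

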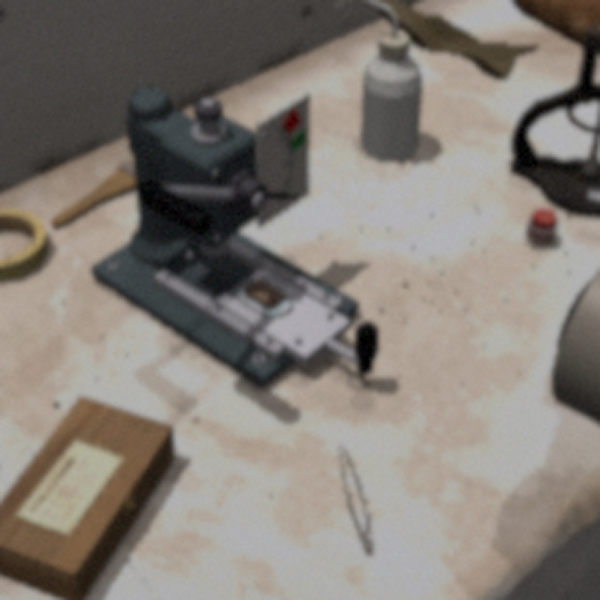

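View pics/b1.png

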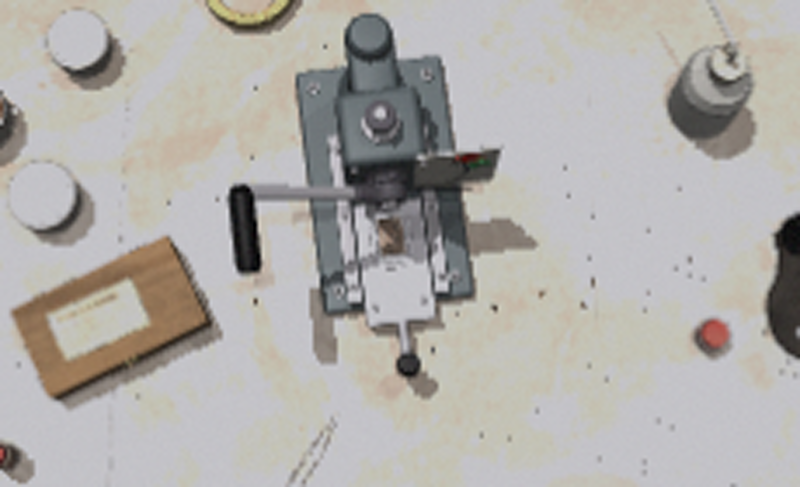

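```bash
cat > h.py <<'E'
import numpy as np, cv2
from plant import bot
def proj(c,X):
    X=np.atleast_2d(X)
    return cv2.projectPoints(X.astype(float),cv2.Rodrigues(np.array(c['R']))[0],np.array(c['t'],float),np.array([[c['fx'],0,c['cx']],[0,c['fy'],c['cy']],[0,0,1]]),np.array([c['k1'],0,0,0.]))[0].reshape(-1,2)
def w(p,X):
    X=np.atleast_2d(X); s,k=np.sin(p[2]),np.cos(p[2])
    return np.c_[p[0]+k*X[:,0]-s*X[:,1],p[1]+s*X[:,0]+k*X[:,1],X[:,2]]
def model(p,q=0):
    t,h=p[3],p[4]; a=.55-q; gy,gz=150*np.cos(a),155+150*np.sin(a)
    return {'knob':(-210+t,0,61),'knobtop':(-210+t,0,77),'grip':(-90,gy,gz),'gr':(-52.5,gy,gz),'gf':(-127.5,gy,gz),
     'chip':(-80+t,0,43.5),'fl':(-135,75,h),'fr':(-135,-75,h),'rl':(115,75,h),'rr':(115,-75,h)}
E
cat > fit.py <<'E'
from h import *
from scipy.optimize import least_squares
C={n:bot.capture(n) for n in('scene','top')}
S=lambda x,y:(220+x/2.727-.3,120+y/2.727-.3); T=lambda x,y:(200+x/3.478-.35,130+y/3.478-.35)
O=[('scene','knob',S(367,347)),('scene','chip',S(265,291)),('scene','fl',S(262,381)),('scene','fr',S(357,302)),('scene','rl',S(95,270)),('scene','grip',S(175,208)),
('top','knobtop',T(408,360)),('top','grip',T(245,229)),('top','gr',T(240,190)),('top','gf',T(248,268)),('top','chip',T(390,235)),
('top','rl',T(297,72)),('top','rr',T(440,56)),('top','fr',T(473,298)),('top','fl',T(325,314))]
def f(p):
    m=model(p); return np.concatenate([proj(C[c],w(p,m[k]))[0]-o for c,k,o in O])
r=least_squares(f,[550,0,0,10,15],loss='soft_l1')
print(r.x)
for (c,k,o),e in zip(O,r.fun.reshape(-1,2)):print(c,k,np.round(e,1))
m=model(r.x)
for k in('knob','grip','chip'):print(k,w(r.x,m[k]).round(1))
np.save('p.npy',r.x)
E
python3 fit.py
```

```text
[6.55431218e+02 8.18590011e+01 1.07399240e-01 9.12952766e+00
 1.31423399e+01]
scene knob [-0.1 -3. ]
scene chip [ 0.5 -0.2]
scene fl [-0.2  0.7]
scene fr [1.9 1.1]
scene rl [-1.4 -0.9]
scene grip [ 0.6 -0.6]
top knobtop [-0.5  0.7]
top grip [-0.4  0.6]
top gr [-0.2 -0.4]
top gf [0.  1.8]
top chip [ 0.1 -0.1]
top rl [-0.3 -0.4]
top rr [ 0.6 -0.5]
top fr [ 0.  -0.9]
top fl [-0.7 -0.4]
knob [[455.7  60.3  61. ]]
grip [[552.2 199.4 233.4]]
chip [[585.   74.3  43.5]]
```

```bash
cat >> h.py <<'E'
from scipy.spatial.transform import Rotation as Ro
def delta(x,y,z,yaw,roll=np.pi):
    o=bot.get_obs(); R=Ro.from_euler('xyz',o['tcp_rot']); T=Ro.from_euler('xyz',[roll,0,yaw])
    d=R.inv().apply(np.array([x,y,z])-o['tool_pos']); r=(R.inv()*T).as_rotvec()
    print('t',round(o['time'],2),'at',np.round(o['tool_pos'],1),np.round(o['tcp_rot'],3),'F',np.round(o['contact_force'],1),'g',round(o['grip_width'],1))
    print('delta',np.round(d,1),np.round(r,3))
def pw(x,y,z): return w(np.load('p.npy'),(x,y,z))[0]
E
python3 -c "
from h import *
delta(330,-250,250,.107); print(pw(-250,0,70))
cv2.imwrite('pics/top_full.png',cv2.imread('pics/top0.png'))"
```

```text
t 1.3 at [ 159.1 -500.3  251.8] [3.141 0.    0.308] F [-0.   0.7  0.2] g 92.3
delta [ 238.7 -186.8    1.7] [ 0.    -0.     0.201]
[406.87165754  55.06077839  70.        ]
```

View pics/top_full.png

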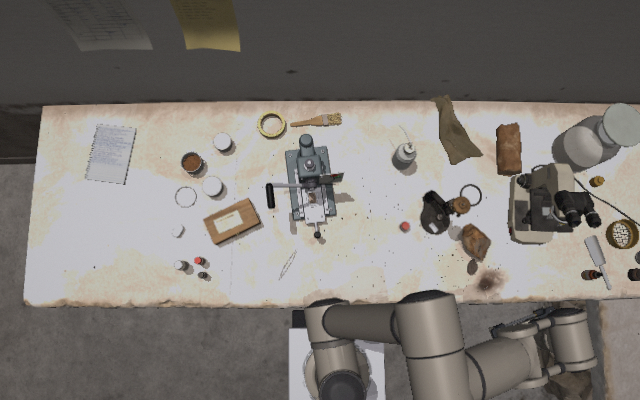

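Call:
step_arm:
  deltas:
    - [40,-30,0,0,0,0.03]
    - [80,-60,0,0,0,0.06]
    - [115,-90,0,0,0,0.1]
    - [150,-118,0,0,0,0.13]
    - [185,-145,0,0,0,0.16]
  fingers: 0

```text
time: 1.72
tool_pos: [276.9, -326.5, 251.8]
tcp_rot: [3.141, -0.0, 0.145]
contact_force: [2.1, -0.8, -0.3]
grip_width: 62.9
```

```bash
python3 -c "
from h import *
delta(390,40,170,.107)"
```

```text
t 1.72 at [ 276.9 -326.5  251.8] [ 3.141 -0.     0.145] F [ 2.1 -0.8 -0.3] g 62.9
delta [ 165.  -346.3   81.7] [ 0.    -0.     0.038]
```

Call:
step_arm:
  deltas:
    - [16,-36,0,0,0,0.02]
    - [32,-72,10,0,0,0.04]
    - [48,-107,20,0,0,0.04]
    - [64,-142,30,0,0,0.04]
    - [80,-177,40,0,0,0.04]

```text
time: 2.13
tool_pos: [329.6, -139.7, 211.6]
tcp_rot: [3.141, -0.001, 0.107]
contact_force: [0.9, 0.0, -0.1]
grip_width: 29.9
```

Call:
step_arm:
  deltas:
    - [16,-36,8,0,0,0]
    - [32,-72,16,0,0,0]
    - [48,-107,24,0,0,0]
    - [62,-140,30,0,0,0]
    - [62,-140,40,0,0,0]

```text
time: 2.55
tool_pos: [377.4, 9.5, 172.0]
tcp_rot: [-3.141, -0.003, 0.114]
contact_force: [-0.8, -1.1, 0.2]
grip_width: 1.0
```

```bash
python3 -c "
from h import *
import cv2
delta(*pw(-255,0,70),.107)
c=bot.capture('wrist'); 
cv2.imwrite('pics/w1.png',c['color'][:,:,::-1])"
```

```text
t 2.55 at [377.4   9.5 172. ] [-3.141e+00 -3.000e-03  1.140e-01] F [-0.8 -1.1  0.2] g 1.0
delta [ 29.2 -41.9 102.1] [-0.001 -0.003  0.007]
```

View pics/w1.png

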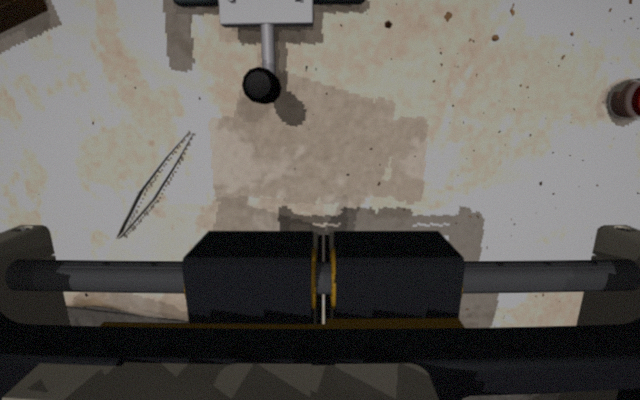

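```bash
python3 -c "
from h import *
p=np.load('p.npy')
c=bot.capture('wrist'); m=model(p)
print([ (k,proj(c,w(p,m[k])).round(1)) for k in('knob','knobtop','fl','fr')])
d=m['knob']
for dx,dy in((0,0),(-5,0),(0,5)): print(proj(c,w(p,(d[0]+dx,d[1]+dy,77))).round(1))
delta(*pw(-255,0,70),.107)
"
```

```text
[('knob', array([[258.5,  84.4]])), ('knobtop', array([[253.8,  82.4]])), ('fl', array([[169.9,   0.5]])), ('fr', array([[ 3.657e+02, -1.000e-01]]))]
[[253.8  82.4]]
[[254.1  90.7]]
[[245.8  82.4]]
t 2.65 at [375.4   6.1 170.8] [-3.141e+00  2.000e-03  1.120e-01] F [-0.  -0.7 -0.6] g 0.8
delta [ 32.  -45.1 100.7] [-0.001  0.002  0.005]
```

Call:
step_arm:
  deltas:
    - [16,-22,30,0,0,0.005]
    - [30,-44,60,0,0,0.005]
    - [32,-45,90,0,0,0.005]
    - [32,-45,101,0,0,0.005]
    - [32,-45,101,0,0,0.005]

```text
time: 3.07
tool_pos: [401.7, 51.9, 68.8]
tcp_rot: [-3.141, 0.005, 0.102]
contact_force: [-0.2, -0.6, 0.8]
grip_width: 0.6
```

```bash
python3 -c "
from h import *
p=np.load('p.npy')
c=bot.capture('wrist'); cv2.imwrite('pics/w2.png',c['color'][:,:,::-1])
delta(*pw(-235,0,70),.107)
"
```

```text
t 3.12 at [402.5  51.7  70.2] [-3.141e+00  3.000e-03  1.010e-01] F [-0.3  0.3 -0.1] g 0.6
delta [19.6 -3.   0.2] [-0.     0.003 -0.006]
```

View pics/w2.png

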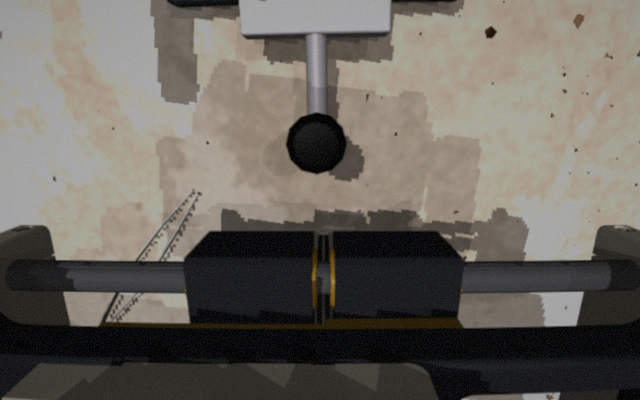

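Call:
step_arm:
  deltas:
    - [12,0,0,0,0,0]
    - [24,0,0,0,0,0]
    - [34,0,0,0,0,0]
    - [42,0,0,0,0,0]
    - [50,0,0,0,0,0]

```text
time: 3.53
tool_pos: [453.3, 57.0, 71.9]
tcp_rot: [3.141, -0.001, 0.101]
contact_force: [-2.6, -0.1, 1.6]
grip_width: 0.5
```

Call:
step_arm:
  deltas:
    - [8,0,0,0,0,-0.005]
    - [16,0,0,0,0,-0.005]
    - [24,0,0,0,0,-0.005]
    - [32,0,0,0,0,-0.005]
    - [38,0,0,0,0,-0.005]

```text
time: 3.95
tool_pos: [491.5, 61.8, 70.7]
tcp_rot: [3.142, -0.0, 0.108]
contact_force: [-2.7, 0.0, 2.0]
grip_width: 0.2
```

```bash
python3 -c "
from h import *
delta(*pw(-151,0,70),.107)
"
```

```text
t 3.95 at [491.5  61.8  70.7] [ 3.142 -0.     0.108] F [-2.7  0.   2. ] g 0.2
delta [14.1 -2.4  0.7] [ 0.    -0.     0.001]
```

Call:
step_arm:
  deltas:
    - [3,0,0,0,0,0]
    - [6,0,0,0,0,0]
    - [8,0,0,0,0,0]
    - [10,0,0,0,0,0]
    - [11,0,0,0,0,0]

```text
time: 4.37
tool_pos: [501.5, 63.0, 70.6]
tcp_rot: [-3.142, 0.0, 0.108]
contact_force: [-2.4, 1.1, 0.1]
grip_width: 0.4
```

Call:
step_arm:
  deltas:
    - [0.7,0,0,0,0,0]
    - [1.4,0,0,0,0,0]
    - [2,0,0,0,0,0]

```text
time: 4.62
tool_pos: [503.3, 63.2, 70.6]
tcp_rot: [-3.142, 0.0, 0.108]
contact_force: [-1.8, 1.1, 0.4]
grip_width: 0.4
```

Call:
step_arm:
  deltas:
    - [0.7,0,0,0,0,0]
    - [1.4,0,0,0,0,0]
    - [2,0,0,0,0,0]

```text
time: 4.87
tool_pos: [504.5, 63.3, 70.5]
tcp_rot: [-3.141, 0.002, 0.108]
contact_force: [-6.9, -0.1, 3.7]
grip_width: 0.7
```

Call:
step_arm:
  deltas:
    - [0.7,0,0,0,0,0]
    - [1.4,0,0,0,0,0]
    - [2,0,0,0,0,0]

```text
time: 5.12
tool_pos: [504.7, 63.4, 70.4]
tcp_rot: [-3.141, 0.006, 0.108]
contact_force: [-12.9, -1.6, 8.5]
grip_width: 0.6
```

Call:
step_arm:
  deltas:
    - [0.7,0,0,0,0,0]
    - [1.4,0,0,0,0,0]
    - [1.4,0,0,0,0,0]

```text
time: 5.37
tool_pos: [504.8, 63.4, 70.3]
tcp_rot: [-3.141, 0.009, 0.108]
contact_force: [-15.4, -2.3, 10.7]
grip_width: 0.6
```

Call:
step_arm:
  deltas:
    - [-8,0,0,0,0,0]
    - [-25,0,0,0,0,0]
    - [-45,0,-10,0,0,0]
    - [-45,0,-45,0,0,0]
    - [-45,0,-85,0,0,0]

```text
time: 5.78
tool_pos: [462.3, 58.6, 155.1]
tcp_rot: [-3.141, 0.004, 0.107]
contact_force: [2.1, 0.6, -0.7]
grip_width: 0.4
```

Call:
step_arm:
  deltas:
    - [0,0,-40,0,0,0]
    - [0,0,-80,0,0,0]
    - [0,0,-120,0,0,0]
    - [0,0,-155,0,0,0]
    - [0,0,-155,0,0,0]

```text
time: 6.2
tool_pos: [467.4, 58.7, 318.4]
tcp_rot: [3.139, -0.016, 0.108]
contact_force: [1.6, -0.2, 1.2]
grip_width: 0.6
```

```bash
python3 -c "
from h import *
delta(*pw(-100,128,310),.107)
p=np.load('p.npy'); p[3]=80
for n in ('scene','top'):
  c=bot.capture(n); im=c['color'][:,:,::-1].copy(); m=model(p)
  cv2.imwrite('pics/%s3raw.png'%n,im)
  print(n,{k:proj(c,w(p,m[k])).round(1).tolist()[0] for k in('knob','chip','grip')})
  print([d['rect'] for d in bot.boxes_of('carriage_knob',c)[:1]])
  if n=='scene': cv2.imwrite('pics/s3.png',cv2.resize(im[140:280,230:390],(640,560),interpolation=cv2.INTER_CUBIC))
"
```

```text
t 6.2 at [467.4  58.7 318.4] [ 3.139 -0.016  0.108] F [ 1.6 -0.2  1.2] g 0.6
delta [  89.4 -130.9    9.5] [ 0.003 -0.016  0.001]
scene {'knob': [333.5, 231.3], 'chip': [299.1, 214.9], 'grip': [284.4, 195.4]}
[[311.6, 229.3, 56.5, 28.6]]
top {'knob': [313.9, 213.4], 'chip': [309.5, 176.9], 'grip': [269.7, 196.1]}
[]
```

View pics/s3.png

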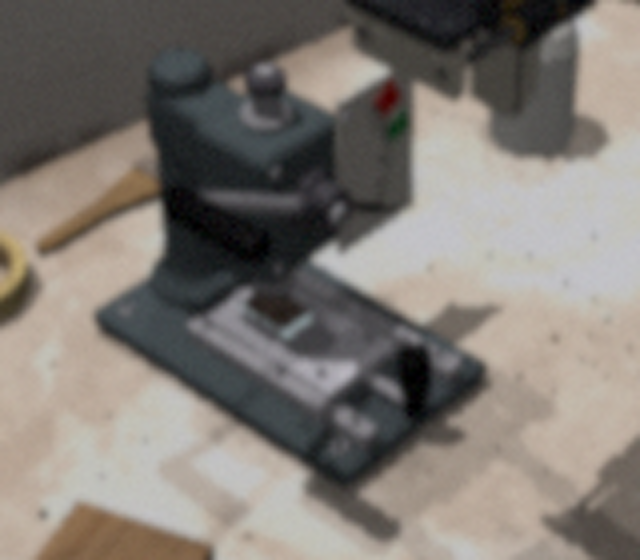

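Call:
step_arm:
  deltas:
    - [22,-33,0,0,0,0]
    - [45,-66,0,0,0,0]
    - [68,-99,0,0,0,0]
    - [90,-128,0,0,0,0]
    - [90,-128,0,0,0,0]
  fingers: 65

```text
time: 6.82
tool_pos: [541.3, 200.5, 307.2]
tcp_rot: [-3.14, 0.003, 0.112]
contact_force: [-1.8, -0.7, -1.3]
grip_width: 29.4
```

Call:
step_arm:
  deltas:
    - [0,0,0,0,0,0]
    - [0,0,0,0,0,0]
    - [0,0,0,0,0,0]

```text
time: 7.07
tool_pos: [539.3, 194.9, 310.0]
tcp_rot: [3.141, 0.002, 0.107]
contact_force: [-0.2, -0.3, -1.2]
grip_width: 49.1
```

```bash
python3 -c "
from h import *
delta(*pw(-100,128,239),.107)
p=np.load('p.npy'); p[3]=80
c=bot.capture('wrist'); im=c['color'][:,:,::-1].copy(); m=model(p)
for k in('knob','grip','gf','gr'): print(k,proj(c,w(p,m[k])).round(1))
cv2.imwrite('pics/w4.png',im)
"
```

```text
t 7.07 at [539.3 194.9 310. ] [3.141e+00 2.000e-03 1.070e-01] F [-0.2 -0.3 -1.2] g 49.1
delta [ 3.4 -3.2 70.9] [ 0.001  0.002 -0.   ]
knob [[432.9 197.3]]
grip [[318.4 201.4]]
gf [[318.7 257.3]]
gr [[318.2 140.6]]
```

View pics/w4.png

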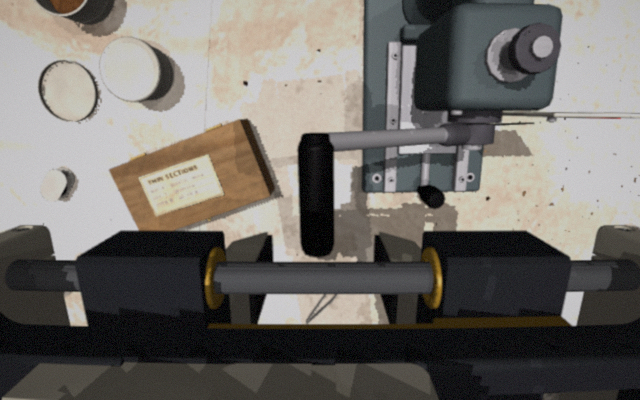

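Call:
step_arm:
  deltas:
    - [3,-3,10,0,0,0]
    - [3,-3,25,0,0,0]
    - [3,-3,45,0,0,0]
    - [3,-3,62,0,0,0]
    - [3,-3,71,0,0,0]

```text
time: 7.53
tool_pos: [541.5, 198.3, 237.2]
tcp_rot: [3.141, 0.003, 0.107]
contact_force: [-0.3, 0.1, -0.2]
grip_width: 64.9
```

Call:
step_arm:
  deltas:
    - [0,0,0,0,0,0]
    - [0,0,0,0,0,0]
    - [0,0,0,0,0,0]
    - [0,0,0,0,0,0]
    - [0,0,0,0,0,0]
  fingers: 10

```text
time: 7.95
tool_pos: [542.9, 199.2, 240.7]
tcp_rot: [-3.141, -0.002, 0.108]
contact_force: [0.3, -0.0, 0.8]
grip_width: 35.9
```

Call:
step_arm:
  deltas:
    - [0,0,0,0,0,0]
    - [0,0,0,0,0,0]
    - [0,0,0,0,0,0]
    - [0,0,0,0,0,0]

```text
time: 8.28
tool_pos: [542.6, 199.3, 240.0]
tcp_rot: [-3.141, -0.001, 0.108]
contact_force: [-0.0, 1.5, 2.1]
grip_width: 21.0
```

```bash
python3 -c "
from h import *
delta(*pw(-100,127.9,239),.107)
for q in (.1,.2,.3,.4,.5,.6,.65,.7,.73):
  a=.55-q; print(q,round(150*np.cos(a)-127.9,1),round(150*np.sin(a)-78.4,1))
"
```

```text
t 8.28 at [542.6 199.3 240. ] [-3.141e+00 -1.000e-03  1.080e-01] F [-0.   1.5  2.1] g 21.0
delta [-0.4  1.   1. ] [-0.    -0.001  0.001]
0.1 7.2 -13.2
0.2 13.0 -27.0
0.3 17.4 -41.3
0.4 20.4 -56.0
0.5 21.9 -70.9
0.6 21.9 -85.9
0.65 21.4 -93.4
0.7 20.4 -100.8
0.73 19.7 -105.3
```

Call:
step_arm:
  deltas:
    - [0,-3.8,6.5,0,0,0]
    - [0,-7.2,13.2,0,0,0]
    - [0,-10.3,20,0,0,0]
    - [0,-13,27,0,0,0]
    - [0,-15.5,34,0,0,0]

```text
time: 8.7
tool_pos: [540.8, 214.3, 205.2]
tcp_rot: [3.14, -0.0, 0.108]
contact_force: [-1.8, -4.3, 4.7]
grip_width: 21.2
```

Call:
step_arm:
  deltas:
    - [0,-2,7.3,0,0,0]
    - [0,-3.7,14.6,0,0,0]
    - [0,-5,22,0,0,0]
    - [0,-6,29.4,0,0,0]
    - [0,-6.4,36.9,0,0,0]

```text
time: 9.12
tool_pos: [540.1, 221.0, 168.1]
tcp_rot: [3.142, 0.0, 0.108]
contact_force: [-1.9, -2.3, 6.8]
grip_width: 21.0
```

```bash
python3 -c "
from h import *
delta(*(pw(-100,127.9+20.3,240-101)-[.4,-1,0]),.107)
p=np.load('p.npy'); p[3]=80
c=bot.capture('scene'); im=c['color'][:,:,::-1].copy()
cv2.imwrite('pics/s5.png',cv2.resize(im[140:270,230:390],(800,650),interpolation=cv2.INTER_CUBIC)[:600])
"
```

```text
t 9.12 at [540.1 221.  168.1] [3.142 0.    0.108] F [-1.9 -2.3  6.8] g 21.0
delta [-0.5  1.4 29.1] [0.    0.    0.001]
```

View pics/s5.png

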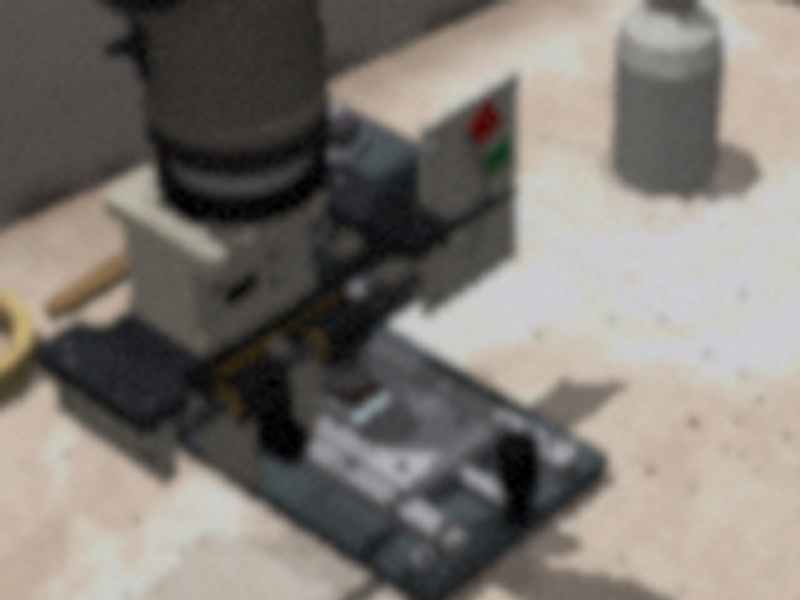

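Call:
step_arm:
  deltas:
    - [0,0,6,0,0,0]
    - [0,0,12,0,0,0]
    - [0,0,18,0,0,0]
    - [0,0.6,23,0,0,0]
    - [0,1,27,0,0,0]

```text
time: 9.58
tool_pos: [540.1, 220.7, 141.8]
tcp_rot: [-3.14, -0.0, 0.108]
contact_force: [-2.2, 0.9, 8.6]
grip_width: 21.5
```

Call:
step_arm:
  deltas:
    - [0,0.3,2.5,0,0,0]
    - [0,0.7,5,0,0,0]
    - [0,0.7,5,0,0,0]

```text
time: 9.83
tool_pos: [540.2, 220.3, 136.8]
tcp_rot: [-3.14, -0.0, 0.108]
contact_force: [-2.9, 1.9, 8.3]
grip_width: 20.9
```

```bash
python3 -c "
from h import *
delta(*(pw(-100,127.9+19.7,240-105.3)-[.4,-1,0]),.107)
c=bot.capture('scene'); im=c['color'][:,:,::-1].copy()
cv2.imwrite('pics/s6.png',cv2.resize(im[140:260,230:390],(800,600),interpolation=cv2.INTER_CUBIC))
p=np.load('p.npy'); p[3]=80
for q in(.5,.64,.73,.82,.95): 
  a=np.pi+.55-q; print(q,[((proj(c,w(p,(-60,r*np.cos(a),155+r*np.sin(a))))[0]-[230,140])*5).round(0) for r in(60,80,100)])
"
```

```text
t 9.83 at [540.2 220.3 136.8] [-3.14  -0.     0.108] F [-2.9  1.9  8.3] g 20.9
delta [-0.5  1.3  2.1] [-0.002 -0.     0.001]
0.5 [array([497., 216.]), array([521., 201.]), array([546., 187.])]
0.64 [array([497., 203.]), array([521., 184.]), array([546., 166.])]
0.73 [array([496., 196.]), array([520., 174.]), array([545., 153.])]
0.82 [array([494., 188.]), array([518., 165.]), array([542., 142.])]
0.95 [array([491., 179.]), array([514., 152.]), array([538., 126.])]
```

View pics/s6.png

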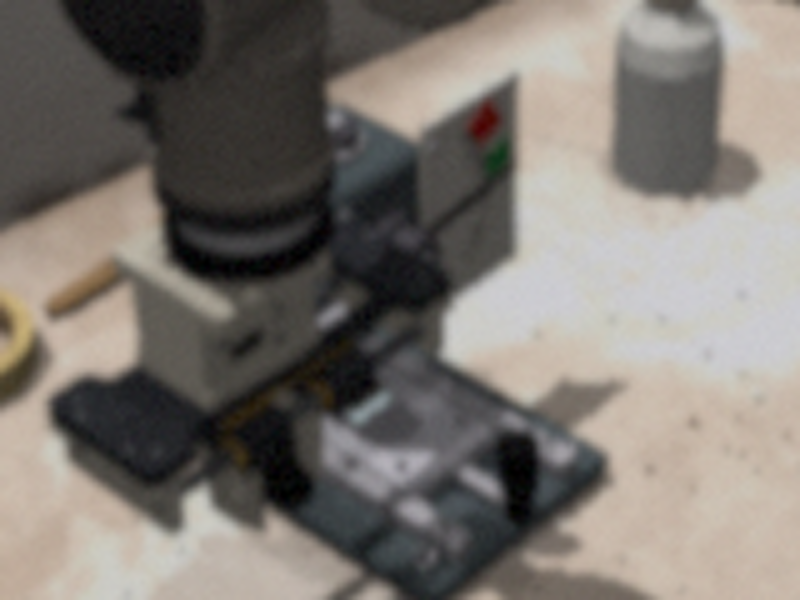

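```bash
python3 -c "
from h import *
cs=[bot.capture('scene') for _ in range(8)]; c=cs[0]; im=np.mean([k['color'] for k in cs],0)[:,:,::-1].clip(0,255).astype(np.uint8)
sub=im[150:205,305:345]
cv2.imwrite('pics/s7.png',np.hstack([cv2.resize(sub,(400,550),interpolation=cv2.INTER_CUBIC)]))
p=np.load('p.npy'); p[3]=80
for x in (-62,-50,-40):
 for q in(.5,.64,.73,.82,.95): 
  a=np.pi+.55-q; print(x,q,[((proj(c,w(p,(x,r*np.cos(a),155+r*np.sin(a))))[0]-[305,150])*10).round(0) for r in(50,80,95)])
o=bot.get_obs(); print(o['time'],o['tool_pos'],o['contact_force'])
"
```

```text
-62 0.5 [array([224., 349.]), array([298., 305.]), array([335., 283.])]
-62 0.64 [array([223., 328.]), array([298., 272.]), array([335., 244.])]
-62 0.73 [array([222., 316.]), array([296., 252.]), array([333., 220.])]
-62 0.82 [array([219., 304.]), array([293., 233.]), array([329., 198.])]
-62 0.95 [array([214., 288.]), array([284., 208.]), array([319., 168.])]
-50 0.5 [array([191., 331.]), array([265., 287.]), array([302., 266.])]
-50 0.64 [array([190., 310.]), array([265., 254.]), array([302., 227.])]
-50 0.73 [array([189., 298.]), array([263., 234.]), array([299., 203.])]
-50 0.82 [array([186., 286.]), array([259., 215.]), array([295., 180.])]
-50 0.95 [array([181., 271.]), array([251., 190.]), array([286., 151.])]
-40 0.5 [array([163., 316.]), array([238., 273.]), array([275., 252.])]
-40 0.64 [array([163., 295.]), array([238., 240.]), array([274., 213.])]
-40 0.73 [array([161., 283.]), array([235., 220.]), array([272., 189.])]
-40 0.82 [array([159., 271.]), array([232., 201.]), array([268., 166.])]
-40 0.95 [array([153., 256.]), array([223., 176.]), array([258., 137.])]
10.2833 [540.19555089 220.3227432  137.17884008] [-2.08393284  1.47329749  8.13167949]
```

View pics/s7.png

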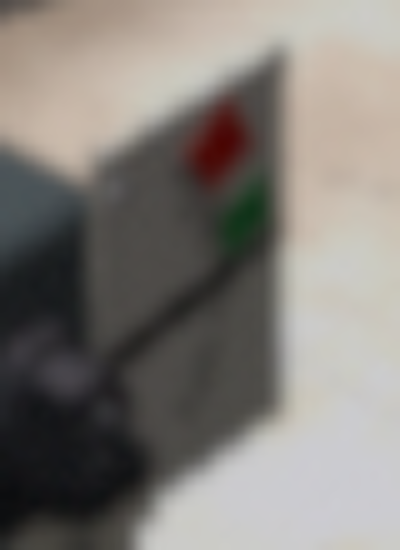

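```bash
cat > ptr.py <<'E'
from h import *
from scipy.optimize import least_squares
def run(n=4):
    cs=[bot.capture('scene') for _ in range(n)]; c=cs[0]; g=np.mean([k['color'].astype(float).max(2) for k in cs],0)
    p=np.load('p.npy'); pts=[]
    for u in range(318,330):
        r=150+(355-.77*((u-305)*10+5-115))/10-.5
        lo=int(r-6); s=g[lo:lo+12,u]; d=np.clip(np.median(s)-s,0,None); d[d<.4*d.max()]=0
        pts.append((u,(d*np.arange(lo,lo+12)).sum()/d.sum()))
    pts=np.array(pts)
    def line(q,x):
        a=np.pi+.55-q; P=proj(c,np.vstack([w(p,(x,r*np.cos(a),155+r*np.sin(a))) for r in(30,95)]))
        return P[0,1]+(pts[:,0]-P[0,0])*(P[1,1]-P[0,1])/(P[1,0]-P[0,0])
    f=least_squares(lambda v:line(*v)-pts[:,1],[.7,-47],loss='soft_l1',x_scale=[.1,10])
    f2=least_squares(lambda v:line(v[0],-46)-pts[:,1],[.7],loss='soft_l1')
    print('q,x',f.x.round(3),'rms',np.sqrt((f.fun**2).mean()).round(2),'q at x=-46',f2.x.round(3)); print(pts[:,1].round(1))
    o=bot.get_obs(); print(round(o['time'],2),o['tool_pos'].round(1),np.round(o['contact_force'],1),c['color'].shape)
    return cs
if __name__=='__main__': run()
E
python3 ptr.py
```

```text
q,x [  0.752 -49.342] rms 0.42 q at x=-46 [0.674]
[184.  183.4 182.5 181.5 180.9 180.  179.1 178.8 177.6 176.6 175.5 173.4]
10.48 [540.2 220.3 137.2] [-2.2  0.7  7.4] (400, 640, 3)
```

Call:
step_arm:
  deltas:
    - [0,0.5,2,0,0,0]
    - [0,1,4,0,0,0]
    - [0,1.5,6,0,0,0]
    - [0,1.5,6,0,0,0]

```text
time: 10.82
tool_pos: [540.3, 219.5, 131.0]
tcp_rot: [-3.139, -0.001, 0.108]
contact_force: [-3.2, 4.7, 8.0]
grip_width: 21.2
```

```bash
python3 ptr.py
```

```text
q,x [  0.767 -48.363] rms 0.36 q at x=-46 [0.712]
[183.5 182.6 181.9 181.1 180.4 179.5 178.8 178.  177.1 175.6 174.5 173.2]
11.02 [540.3 219.5 131.3] [-3.7  3.7  8.8] (400, 640, 3)
```

Call:
step_arm:
  deltas:
    - [0,0,0,0,0,0]
    - [0,0,0,0,0,0]
    - [0,0,0,0,0,0]
    - [0,0,0,0,0,0]
    - [0,0,0,0,0,0]

```text
time: 11.43
tool_pos: [540.3, 219.5, 131.3]
tcp_rot: [-3.139, -0.001, 0.108]
contact_force: [-2.8, 4.3, 8.6]
grip_width: 21.0
```

Call:
step_arm:
  deltas:
    - [0,0,0,0,0,0]
    - [0,0,0,0,0,0]
    - [0,0,0,0,0,0]
    - [0,0,0,0,0,0]
    - [0,0,0,0,0,0]

```text
time: 11.85
tool_pos: [540.3, 219.5, 131.3]
tcp_rot: [-3.139, -0.001, 0.108]
contact_force: [-2.9, 4.3, 8.2]
grip_width: 21.0
```

Call:
step_arm:
  deltas:
    - [0,0,0,0,0,0]
    - [0,0,0,0,0,0]
    - [0,0,0,0,0,0]
    - [0,0,0,0,0,0]
    - [0,0,0,0,0,0]

```text
time: 12.27
tool_pos: [540.3, 219.5, 131.3]
tcp_rot: [-3.139, -0.001, 0.108]
contact_force: [-3.3, 5.3, 7.6]
grip_width: 20.9
```

Call:
step_arm:
  deltas:
    - [0,0,0,0,0,0]
    - [0,0,0,0,0,0]
    - [0,0,0,0,0,0]
    - [0,0,0,0,0,0]
    - [0,0,0,0,0,0]

```text
time: 12.68
tool_pos: [540.3, 219.5, 131.3]
tcp_rot: [-3.139, -0.001, 0.108]
contact_force: [-2.6, 4.7, 7.4]
grip_width: 20.6
```

Call:
step_arm:
  deltas:
    - [0,0,0,0,0,0]
    - [0,0,0,0,0,0]
    - [0,0,0,0,0,0]
    - [0,0,0,0,0,0]
    - [0,0,0,0,0,0]

```text
time: 13.1
tool_pos: [540.3, 219.5, 131.3]
tcp_rot: [-3.139, -0.001, 0.108]
contact_force: [-3.6, 4.8, 8.1]
grip_width: 20.8
```

```bash
python3 -c "
from ptr import *
cs=run(8); im=np.mean([k['color'] for k in cs],0)[:,:,::-1].clip(0,255).astype(np.uint8)
a=cv2.resize(im[150:205,305:345],(400,550),interpolation=cv2.INTER_CUBIC); b=cv2.resize(im[165:265,270:360],(400,444),interpolation=cv2.INTER_CUBIC)
cv2.imwrite('pics/s8.png',np.hstack([a,np.pad(b,((0,106),(0,0),(0,0)))]))
"
```

```text
q,x [  0.76  -48.148] rms 0.36 q at x=-46 [0.71]
[183.5 182.6 181.9 181.1 180.4 179.5 178.9 178.  177.1 175.9 174.5 173.2]
13.5 [540.3 219.5 131.3] [-3.   3.8  8.6] (400, 640, 3)
```

View pics/s8.png

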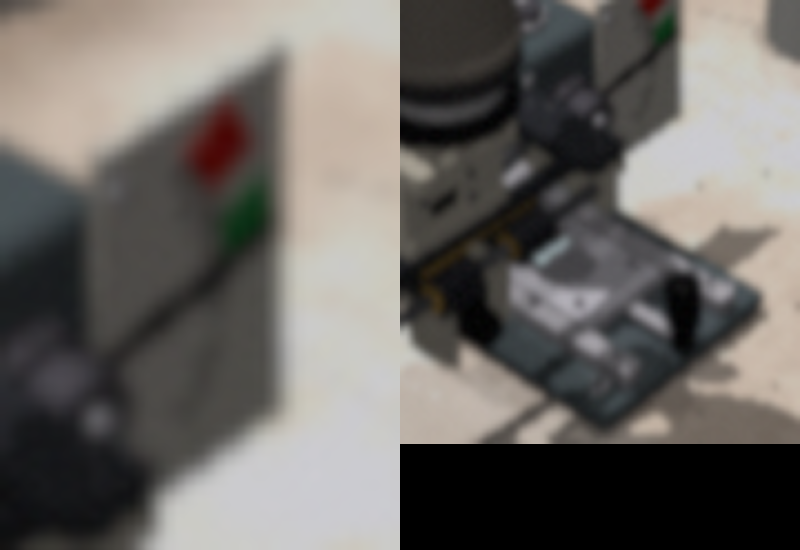

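```bash
python3 -c "
from h import *
p=np.load('p.npy'); p[3]=80; c=bot.capture('scene')
for q in(.6,.64,.68,.72,.76,.82):
  g=np.array(model(p,q)['gf']); th=np.linspace(0,6.28,40)
  P=proj(c,w(p,g+11*np.c_[0*th,np.cos(th),np.sin(th)])); P=(P-[270,165])*4.44+[400,0]
  print(q,'panel centre',P.mean(0).round(0),'lowest',P[P[:,1].argmax()].round(0))
im=c['color'].astype(int).max(2); m=im[225:250,278:298]
for r in m[:,::1]: print(' '.join('%3d'%v for v in r))
"
```

```text
0.6 panel centre [491. 312.] lowest [484. 330.]
0.64 panel centre [492. 320.] lowest [485. 338.]
0.68 panel centre [494. 328.] lowest [486. 346.]
0.72 panel centre [495. 335.] lowest [488. 353.]
0.76 panel centre [497. 342.] lowest [490. 360.]
0.82 panel centre [501. 352.] lowest [494. 369.]
 43  38  24  21  22  21  21  18  19  23  31  47  55  61  67  73  90 111 116 116
 30  27  15  16  20  19  22  20  23  22  34  53  63  68  70  77  99 128 142 144
 22  20  20  26  18  24  20  22  17  25  31  55  69  71  70  77  99 130 148 152
 16  17  20  21  20  16  21  16  19  14  29  49  63  70  73  77 100 128 144 152
 28  20  20  22  17  19  12  18  17  13  23  40  61  72  71  78 105 131 143 146
 44  32  25  23  19  16  10  16  19  16  16  40  60  71  75  78 104 134 146 140
 53  38  21  17  17  14  14  13  14  13  21  37  62  71  69  78 102 132 146 140
 60  45  30  17   9  17  13   7   6  14  21  37  58  71  71  77  98 126 136 135
 62  49  29  20  11  12  11   9  16   4   8  36  55  65  71  76  90 105 121 126
 64  46  29  20  22  12  17  10   4   6  10  26  42  57  65  74  81  89 101 110
 59  46
[... 492 characters left out ...]
  74  68  48  28   9  13   9  20  36  51  61  66  71  69  72
 70  72  73  73  83  97 103  90  67  42  23  19  30  47  55  64  67  65  70  69
 72  73  74  71  85 116 139 133 111  80  54  37  40  48  60  63  66  68  66  67
 79  77  73  76  92 128 162 165 150 123  93  63  46  49  56  59  62  65  68  69
 99  84  75  77  93 135 172 181 171 154 132 104  75  58  51  52  56  57  64  68
130 109  94  91 100 135 173 185 179 170 154 135 117  95  74  56  51  54  57  61
158 139 126 115 119 144 171 180 175 168 162 154 145 130 111  85  60  53  53  58
180 167 155 150 146 154 168 175 172 168 165 159 158 152 141 121  94  73  57  54
186 182 177 173 165 164 166 169 169 168 166 159 158 158 152 144 129 110  87  61
```

```bash
python3 -c "
from h import *
p=np.load('p.npy'); p[3]=80
cs=[bot.capture('scene') for _ in range(4)]; c=cs[0]
now=np.mean([k['color'].astype(float).max(2) for k in cs],0)
r0=cv2.imread('pics/scene3raw.png').max(2); r00=cv2.imread('pics/scene0.png').max(2)
def sil(q):
  g=np.array(model(p,q)['gf']); th=np.linspace(0,6.28,60)
  P=proj(c,w(p,g+11*np.c_[0*th,np.cos(th),np.sin(th)])); return P[:,0].max().round(1),P[:,1].max().round(1),P.mean(0).round(1)
for q in(0,.6,.65,.7,.75,.8): print(q,*sil(q))
avg=((r0.astype(float)+r00)/2)[190:210,280:304]
for r in avg: print(' '.join('%3d'%v for v in r))
"
```

```text
0 299.3 206.7 [295.8 202.3]
0.6 294.0 239.4 [290.6 235.3]
0.65 294.3 241.6 [290.9 237.5]
0.7 294.7 243.7 [291.3 239.6]
0.75 295.2 245.6 [291.8 241.6]
0.8 295.8 247.5 [292.5 243.4]
 24  35  48  60  69  77  79  82  84  86  84  83  86  86  85  85  87  85  87  88  89  91  89  87
 18  17  26  35  44  54  59  62  64  66  66  68  69  71  72  71  71  76  73  78  78  78  80  77
 15   9  16  15  23  30  37  43  45  49  53  53  52  54  56  55  55  58  56  57  59  60  59  58
 17  19  19  16  16  17  17  24  29  34  37  38  41  43  45  44  41  42  45  47  45  45  44  40
 10  10  15  16  12  17  15  18  16  22  27  28  31  30  36  35  34  33  34  33  30  35  32  26
 12  13  14  18  15  16  19  14  15  10  18  15  23  28  26  31  29  29  31  30  27  29  24  21
  4   9  13  13  16  13  18  18  10  14  16  14  13  21  23  27  25  25  25  26  28  24  23  23
 13   9  11  10  12  14  14  16  18  17  17  16  14  15  17  20  21  26  27  29  27  26  24  26
 13  10   8  11   8   8  13  15  17  18  19  19  21  18  19  17  14  23  28  28  26  25  25  22
 16  13  12  11  10   8  14   8  18  20  17  20  25  20 
[... 299 characters left out ...]
  22  24  25  29  27  26  24
 27  26  27  27  25  23  22  22  14  10  10   6   8   3   4   9  10  19  24  25  24  28  23  25
 29  26  27  27  23  25  26  22  19  20  12   8   9  10  10  12  21  27  29  30  31  28  26  26
 27  29  25  26  28  27  26  27  23  22  24  20  16  12  13  19  21  28  34  39  37  32  27  25
 30  29  30  25  26  25  30  27  28  31  25  24  26  23  24  26  30  31  42  51  46  31  33  36
 31  29  30  29  35  38  39  37  36  29  27  29  29  30  27  28  30  33  45  56  49  36  37  50
 33  35  39  44  50  53  50  51  39  32  33  29  29  25  33  31  30  32  40  48  42  39  46  61
 42  44  48  54  60  59  61  55  44  35  33  32  30  37  36  34  31  32  35  39  39  44  51  62
```

```bash
python3 -c "
from plant import bot
o=bot.get_obs(); print(o['time'],o['tool_pos'],o['contact_force'],o['grip_width']); print(bot.close_job())"
```

```text
13.75 [540.2904158  219.49817185 131.26773965] [-3.78505244  5.12926191  8.09250762] 20.860699441282673
the job is handed in; nothing more can be done
None
```

I pushed the carriage home by its knob, then gripped the lever's black grip and brought it down into the green. I handed the job in at 13.75 s with the gripper still holding it.

- **Carriage:** it met the rear stop within about 1 mm of where I expected. The push force rose from about 2 N to 15 N as it stopped, and the pictures show the knob and chip in the home position. One disagreement: the knob sat 3 to 4 pixels lower in the scene picture than my press model put it, both before and after the push.
- **Lever:** it stood still for about 2.9 s at its final angle. Counting from when I first judged the pointer to be in the green, the hold was about 3.9 s. That start is the least certain part: the picture there showed the pointer near the band's lower edge, which I read as 0.65 to 0.75 rad, so I moved the lever about 6 mm further down.
- **Final angle:** the checks gave slightly different values, all inside the green band (0.64 to 0.82):
  - Pointer line: 0.71 with its plane fixed, 0.76 with it free.
  - End of the grip: about 0.71, after correcting for its offset at rest.
  - Arm's travel: about 0.75.
- **Red zone:** it was never approached.
- **Forces:** about 8 N upward and 5 N sideways at the grip, and steady.
- **Bystanders:** the arm was kept clear of the bottle, vial, slide box and tweezers. I did not measure their positions again at the end.

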